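# Move the going-out row to the mail rack in reverse order

## Task

The wooden rack is being put away and the front door is now at the other end: move the four things that stand in its oak cradles into the empty stainless steel mail rack, one to a slot and in reverse order, so that what stood leftmost (seen from the robot) comes to stand in the rightmost slot, and so on along the row. Each must end standing upright on the floor of its slot, about centred from front to back; set each one down, do not drop it.

Things in the scene. Friction and masses are not known exactly. Their poses are not given: they have to be found in the camera images.
- notebook: Small hardback notebook with dark covers, cream pages and an elastic band, the widest of the four: 108 mm wide (x), 20 thick (y), 98 high (z), about 180 g. Loose, upright in its cradle, thickness across it. Origin: centre of its underside. Its top stands clear of the rails: grip it across its thickness from above.
- compact: Round rose gold compact mirror on edge, with a small flat foot 46 mm wide; the only round one: 86 mm wide (x), 22 thick (y), 88 high (z), about 100 g. Loose, upright in its cradle, thickness across it. Origin: centre of its underside. Disc centre 45 mm above the origin. Its top stands clear of the rails: grip it across its thickness from above.
- parcel: Small plain cardboard parcel, the thickest of the four: 84 mm wide (x), 30 thick (y), 90 high (z), about 160 g. Loose, upright in its cradle, thickness across it. Origin: centre of its underside. Its top stands clear of the rails: grip it across its thickness from above.
- powerbank: Narrow white power bank with rounded edges and a port in its top, the narrowest of the four: 56 mm wide (x), 24 thick (y), 98 high (z), about 210 g. Loose, upright in its cradle, thickness across it. Origin: centre of its underside. Its top stands clear of the rails: grip it across its thickness from above.
- cradle_notebook: Fixed oak cradle in which the notebook starts, one of four alike on the wooden rack: 110 (x) by 60 (y) mm, floor 8 mm thick; two side rails along x, tops 38 mm above its underside, 46 mm clear between them in y. Origin: centre of its underside, on the walnut board. It stays put, so it records the first order.
- cradle_compact: Fixed oak cradle in which the compact mirror starts, one of four alike on the wooden rack: 110 (x) by 60 (y) mm, floor 8 mm thick; two side rails along x, tops 38 mm above its underside, 46 mm clear between them in y. Origin: centre of its underside, on the walnut board. It stays put, so it records the first order.
- cradle_parcel: Fixed oak cradle in which the parcel starts, one of four alike on the wooden rack: 110 (x) by 60 (y) mm, floor 8 mm thick; two side rails along x, tops 38 mm above its underside, 46 mm clear between them in y. Origin: centre of its underside, on the walnut board. It stays put, so it records the first order.
- cradle_powerbank: Fixed oak cradle in which the power bank starts, one of four alike on the wooden rack: 110 (x) by 60 (y) mm, floor 8 mm thick; two side rails along x, tops 38 mm above its underside, 46 mm clear between them in y. Origin: centre of its underside, on the walnut board. It stays put, so it records the first order.
- wood_rack: Wooden rack: fixed walnut board 130 (x) by 290 (y) by 10 mm with the four oak cradles in a row along its y, at y = +111, +37, -37, -111 mm, x = 0, same heading; which cradle is where varies. Origin: centre of its underside, on the console. +y points to the robot's left (up to 12 degrees askew). It may stand left or right of the steel rack.
- steel_rack: Empty stainless steel mail rack, fixed, 120 (x) by 284 (y) mm. Origin: centre of its underside; floor 12 mm above it, dark liner in each slot. Four slots centred at y = +111, +37, -37, -111 mm, x = 0, each 46 mm clear in y between two wire hoops (x -50 to +50 mm, tops 53 mm above the origin). The 18 mm gaps between slots are not slots. +y points to the robot's left (up to 12 degrees askew).

How it is judged:
By the outcome, as a careful person would: the job done as asked, in the order asked, and still so for the second after the job is handed in, with the robot touching nothing.
It also fails if it takes over 120 s, if anything falls off the work surface, if the arm or the gripper's body presses on something with over 40 N, if the wrist force passes 120 N, or if a joint passes its speed limit or range.

## Robot

A 6-joint arm with a two-finger parallel gripper is mounted at the origin on the work surface. World frame = base frame: x ahead of the robot, y to its left, z up, the work surface at z = 0. Lengths are in mm, angles in degrees, forces in N, time in s.
With the tool pointing down it reaches from about 350 to 850 mm from the base axis. Payload 8.1 kg.
Tool frame: the origin (TCP) lies between the finger pads; the fingertips stand 22 mm ahead of it and the grasp point (between the pads) lies 3 mm ahead of it; z points along the fingers, y is the line along which they close (so a half turn about z gives the same grasp; the last joint's range is limited). The gripper opens to 85 mm and grips with 20 to 120 N. Pads are 22 mm wide; open, the fingers measure 114 mm over their backs; the gripper's body (76 mm by 85 mm) begins 54 mm behind the grasp point. The pads swing forward as they close: fully open they stand 13 mm farther back than shut.
Start: joints at [-74.221, 7.471, 85.268, -0, 87.261, -4.893], TCP at [211.834, -561.366, 253.292] pointing down, gripper open.
Joint ranges: [-169.43, 169.43], [-51.17, 129.36], [1.28, 143.12], [-76.62, 256.62], [0, 156.53], [-152.29, 152.29]. Speed limits (degrees/s): [136.94, 136.94, 159.86, 180, 180, 180].

## Interface

Orientations are given as [roll, pitch, yaw] about the fixed x, y, z axes, in that order (R = Rz(yaw) Ry(pitch) Rx(roll)).
In Python, from bench import r, vision gives the robot as it stands.
- The arm moves only by the tool step_arm, never from a script. Its argument "targets" is a list that holds one entry, the list of rows, each a list of 6 numbers: the shift along the world's x, y, z in mm, then the turn, a rotation vector about the world's x, y, z in rad. In form: [[[x, y, z, rx, ry, rz], ...]]. A call has 1 to 12 rows; each row is the pose to reach, as a shift and turn from the pose commanded when the call began; what a row does not reach only later rows make up. A row lasts 1/12 s, in which the tool goes at most 41.7 mm and 7.16 degrees, less where a joint would pass 70% of its speed; a pose out of reach is approached as far as the arm can. A call with a gripper value outside its range is refused whole. "fingers" is the gripper's target within -1 to 1 (shut at 1, half-way at 0, fully open at -1), set as the call begins (left out, the last holds). The fingers move at their own pace and stop on an object; "newtons" is the grip in N (left out, the last holds). Time passes only in rows, so rows that repeat a pose let the fingers close. It gives the time, the measured TCP pose, the force, the opening and the grip force at its end, in the units of the state.
- r.sense(): the state, without advancing time (a new reading comes with each control period).
- vision.snapshot(name): name is "scene" or "top"; returns a dict with "img" (480x640x3 uint8, blue, green, red), "mtx" (3x3 intrinsics, pixels), "eye" and "attitude" of the camera in the world. Camera axes: x right, y up, looking along -z (the intrinsics and any distortion apply to the point x, -y, -z); pixel columns grow to the right and rows downward; lengths in mm; the calibration is good to about 2 mm. A picture is of the moment at which its call begins. There is no depth.
- r.hand_in(): hands the job in; it is judged then, once.
The state is a dict: "time": time; "joint_pos": joint angles; "qd": joint speeds; "joint_efforts": joint torques, N m; "tool_pos": TCP position; "tcp_rot": TCP orientation; "ft_force": force on the tool from outside, world axes, zero at the start; "wrist_torque": the same for the moment, N m; "finger_gap": finger opening in mm; "grip_force": force on a finger pad.
Only numpy, scipy, OpenCV 4.12 (cv2) and the standard library are available. Lean on these libraries where they do the work, as an engineer would, in place of code of your own. Each camera call takes 0.05 s, during which the arm holds its last target. There are 200 camera calls.

## Working session

There is one attempt and no reset: what is moved stays moved. The work goes in short steps, Python scripts to look and compute and a tool call to move; the robot and the scene stay as the last step left them, time stands still between calls to the robot, and variables do not carry over. Pictures are saved under pics/ and viewed, at most 14 in all, crops included, and the job is handed in when it is done.

Besides the shell and the picture viewer there is one more tool, called after "Call:" as name([rows], argument=value, ...), one row to a line, values as JSON. step_arm: Moves the arm, as the interface text tells. Its arguments: {"type":"object","properties":{"targets":{"type":"array"},"fingers":{"type":"number"},"newtons":{"type":"number"}},"required":["targets"]}

```bash
mkdir -p pics; python3 - <<'E'
from bench import r, vision
import cv2
s=r.sense(); print(s)
for n in("top","scene"):
    d=vision.snapshot(n); cv2.imwrite(f"pics/{n}0.png",d["img"]); print({k:v for k,v in d.items() if k!="img"})
E
```

```text
{'time': 0.0, 'joint_pos': array([-7.42225914e+01,  7.51422807e+00,  8.53288265e+01,  2.33554151e-03,
        8.72602792e+01, -4.89401570e+00]), 'qd': array([ 0.01416455,  0.07176721,  0.011     ,  0.07880359, -0.05335419,
       -0.02465271]), 'joint_efforts': array([-7.15083734e-04, -5.69404149e+01, -5.00549769e+01, -2.99053481e-04,
        1.49247417e-02, -3.33384503e-05]), 'tool_pos': array([ 211.69447013, -560.88458172,  252.25789389]), 'tcp_rot': array([-1.79897242e+02, -1.11398564e-02,  2.06713005e+01]), 'ft_force': array([ 0.49208534, -0.44908652, -0.19705498]), 'wrist_torque': array([-0.01561426, -0.03517984,  0.04646074]), 'grip_force': 0.0, 'finger_gap': 85.19501973344097}
{'mtx': array([[568.33413895,   0.        , 316.70060576],
       [  0.        , 568.33413895, 236.45001322],
       [  0.        ,   0.        ,   1.        ]]), 'eye': array([4.32169938e+02, 4.22689914e-02, 1.27439810e+03]), 'attitude': array([  4.0724392 ,   0.19655334, -88.32797581])}
{'mtx': array([[544.80374712,   0.        , 324.16085138],
       [  0.        , 544.80374712, 240.22522968],
       [  0.        ,   0.        ,   1.        ]]), 'eye': array([1052.04191921,  469.84941667,  651.61260989]), 'attitude': array([ 51.2083148 ,   1.13816807, 130.55538735])}
```

View pics/top0.png

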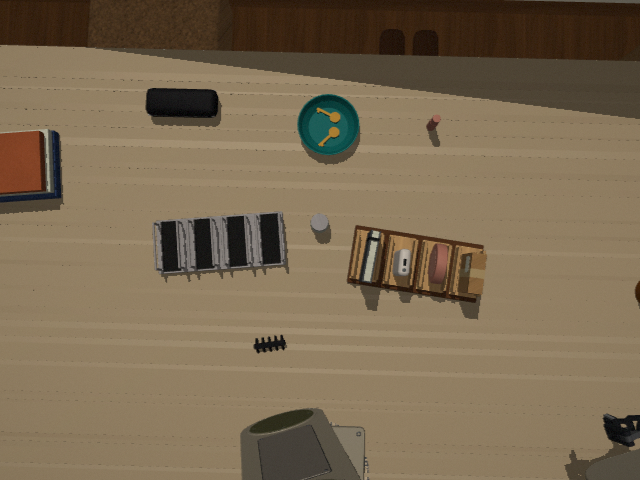

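View pics/scene0.png

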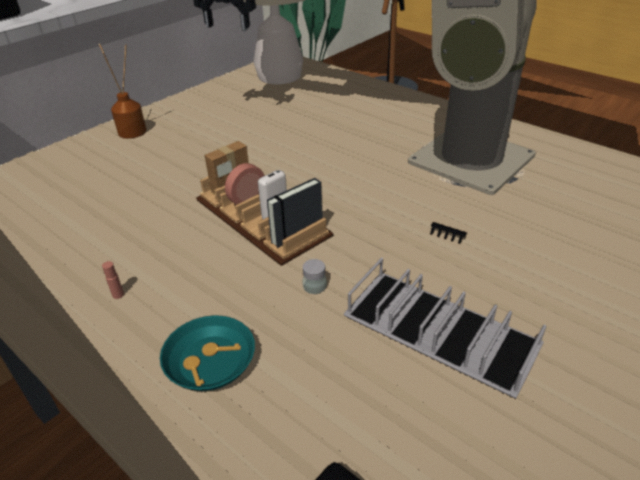

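The top view shows the wooden rack at cols 348–485, rows 227–300, holding, from the left, notebook, powerbank, compact and parcel. The empty steel rack is to the left, cols 153–286, rows 211–275. The scene view agrees with this order. Next I'll enlarge both racks.

```bash
python3 - <<'E'
import cv2
i=cv2.imread("pics/top0.png")
cv2.imwrite("pics/w.png",cv2.resize(i[215:310,340:495],None,fx=5,fy=5,interpolation=cv2.INTER_CUBIC))
cv2.imwrite("pics/s.png",cv2.resize(i[200:285,145:295],None,fx=5,fy=5,interpolation=cv2.INTER_CUBIC))
E
```

```text
(no output)
```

View pics/w.png

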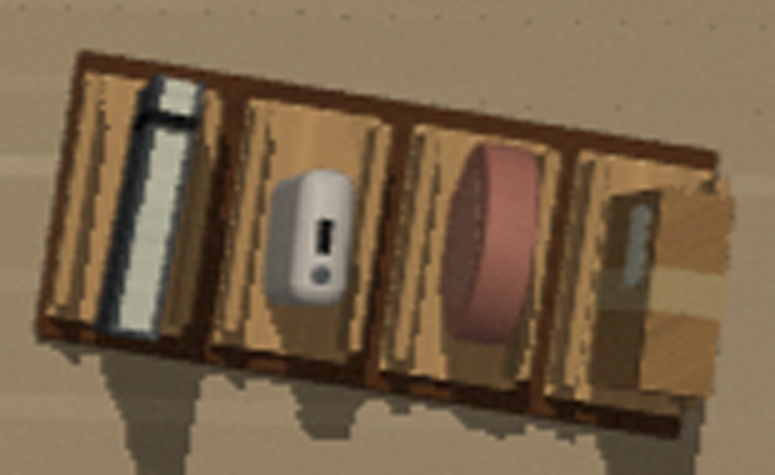

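View pics/s.png

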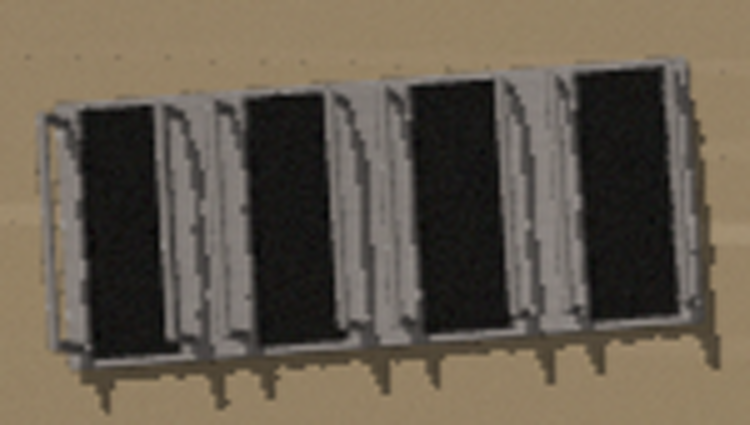

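Wood crop: the board corners are (82,52), (717,152), (680,437), (38,340). The top centres are notebook ≈(156,208), powerbank ≈(324,237), compact ≈(512,245) and parcel ≈(686,293). Steel crop: the plate corners are (57,103), (685,60), (705,322), (72,367).

```bash
cat > h.py <<'E'
import numpy as np
from scipy.spatial.transform import Rotation as R
K=dict(top=(568.33413895,316.70060576,236.45001322,[432.16994,.04227,1274.3981],[4.0724392,.19655334,-88.32797581]),
 scene=(544.80374712,324.16085138,240.22522968,[1052.04191921,469.84941667,651.61260989],[51.2083148,1.13816807,130.55538735]))
def px(cam,u,v,z):
    f,cx,cy,e,a=K[cam]; d=R.from_euler('xyz',a,degrees=True).apply([(u-cx)/f,-(v-cy)/f,-1]); e=np.array(e)
    return e+d*(z-e[2])/d[2]
def proj(cam,p):
    f,cx,cy,e,a=K[cam]; c=R.from_euler('xyz',a,degrees=True).inv().apply(np.array(p)-e)
    return np.array([cx+f*c[0]/-c[2],cy-f*c[1]/-c[2]])
E
python3 - <<'E'
from h import *
c=lambda p,o,z:px('top',o[0]+(p[0]+.5)/5-.5,o[1]+(p[1]+.5)/5-.5,z)
W=(340,215);S=(145,200)
def rack(ps,o,z,n):
    q=np.array([c(p,o,z) for p in ps])[:,:2]
    print(n,q.mean(0).round(1),'sizes',[np.linalg.norm(q[i]-q[(i+1)%4]).round(1) for i in range(4)])
    l=q[0]-q[1]+q[3]-q[2]; x=q[0]-q[3]+q[1]-q[2]
    ya=np.degrees(np.arctan2(-l[0],l[1])); print(' yaw from y',ya,'from x',np.degrees(np.arctan2(x[1],x[0])))
    u=l/np.linalg.norm(l)
    for s in(111,37,-37,-111): print('  slot',s,(q.mean(0)+u*s).round(1))
rack([(82,52),(717,152),(680,437),(38,340)],W,10,'wood')
rack([(57,103),(685,60),(705,322),(72,367)],S,12,'steel')
def it(n,t,b,z):
    a,d=c(t,W,z),c(b,W,z); x=a-d; print(n,((a+d)/2).round(1),'yaw',np.degrees(np.arctan2(x[1],x[0])).round(1),'len',np.linalg.norm(x).round(1))
it('notebook',(180,80),(133,335),116)
it('powerbank',(327,170),(321,305),116)
it('compact',(520,145),(490,340),63+0)
print(c((512,245),W,106))
it('parcel',(697,192),(675,394),108)
E
```

```text
wood [ 468.1 -213.8] sizes [np.float64(285.9), np.float64(127.6), np.float64(286.8), np.float64(129.8)]
 yaw from y -7.117556304893956 from x -7.065403736655202
  slot 111 [ 481.8 -103.7]
  slot 37 [ 472.7 -177.1]
  slot -37 [ 463.5 -250.6]
  slot -111 [ 454.3 -324. ]
steel [503.1 220.6] sizes [np.float64(281.2), np.float64(117.3), np.float64(281.6), np.float64(118.0)]
 yaw from y 5.659774606167154 from x 6.160806846463969
  slot 111 [492.1 331.1]
  slot 37 [499.4 257.4]
  slot -37 [506.7 183.8]
  slot -111 [514.  110.2]
notebook [ 477.7 -105.2  116. ] yaw -9.1 len 105.8
powerbank [ 467.4 -173.6  116. ] yaw -1.5 len 55.0
compact [ 469.2 -258.5   63. ] yaw -7.9 len 84.1
[ 466.80337298 -252.2259617   106.        ]
parcel [ 449.3 -323.2  108. ] yaw -5.7 len 83.2
```

The measurements hold up: the board measures 286×129 (290×130 given), the plate 281×118 (284×120), and the items sit at the cradle pitch. I'll take the parcel first, starting above it with the yaw at −6°.

Call:
step_arm([
  [[30, 30, 0, 0, 0, -0.1], [60, 60, 0, 0, 0, -0.2], [90, 90, 0, 0, 0, -0.3], [120, 120, -10, 0, 0, -0.4], [150, 150, -20, 0, 0, -0.466], [180, 180, -30, 0, 0, -0.466], [210, 210, -45, 0, 0, -0.466], [237, 238, -60, 0, 0, -0.466], [237, 238, -65, 0, 0, -0.466], [237, 238, -65, 0, 0, -0.466], [237, 238, -65, 0, 0, -0.466]],
], fingers=-0.35, newtons=50)

```text
time: 1.02
tool_pos: [448.4, -322.7, 187.3]
tcp_rot: [-180.0, 0.1, -5.9]
ft_force: [0.3, -1.3, 0.3]
finger_gap: 57.5
grip_force: 0.0
```

```bash
python3 - <<'E'
from bench import r, vision
import cv2
d=vision.snapshot("scene")["img"]
cv2.imwrite("pics/s1.png",cv2.resize(d[60:260,180:400],None,fx=3,fy=3,interpolation=cv2.INTER_CUBIC))
E
```

```text
(no output)
```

View pics/s1.png

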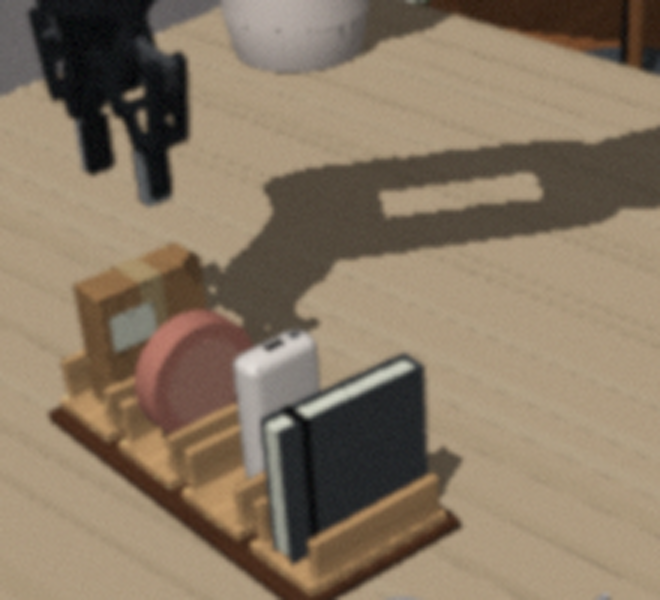

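The parcel's top face in the crop has corners at roughly (77,287), (112,300), (210,262), (175,245). The fingers hang straight above it. I'll cross-check positions with the second camera.

```bash
python3 - <<'E'
from h import *
c=lambda p,z:px('scene',180+p[0]/3,60+p[1]/3,z).round(1)
print('parcel',c((143,273),108),'pb',c((277,348),116),'nb',c((345,392),116), 'comp rim top', c((210,315),106))
print(proj('scene',[448.4,-322.7,187.3-22]), 'tips mid seen', 180+124/3, 60+185/3)
E
```

```text
parcel [ 449.9 -315.6  108. ] pb [ 469.2 -168.9  116. ] nb [ 478.6 -102.9  116. ] comp rim top [ 457.1 -243.   106. ]
[221.98709113 123.76561708] tips mid seen 221.33333333333334 121.66666666666666
```

Call:
step_arm([
  [[0, 3, -25, 0, 0, 0], [0, 3, -50, 0, 0, 0], [0, 3, -75, 0, 0, 0], [0, 3, -90, 0, 0, 0], [0, 3, -99, 0, 0, 0], [0, 3, -99, 0, 0, 0], [0, 3, -99, 0, 0, 0], [0, 3, -99, 0, 0, 0]],
])

```text
time: 1.73
tool_pos: [449.4, -321.8, 91.1]
tcp_rot: [179.9, -0.1, -6.1]
ft_force: [0.4, 0.1, 0.4]
finger_gap: 57.4
grip_force: 0.0
```

Call:
step_arm([
  [[0, 0, 0, 0, 0, 0], [0, 0, 0, 0, 0, 0], [0, 0, 0, 0, 0, 0], [0, 0, 0, 0, 0, 0], [0, 0, 0, 0, 0, 0], [0, 0, 0, 0, 0, 0], [0, 0, 0, 0, 0, 0], [0, 0, 0, 0, 0, 0], [0, 0, 0, 0, 0, 0], [0, 0, 0, 0, 0, 0]],
], fingers=1, newtons=50)

```text
time: 2.57
tool_pos: [449.4, -321.0, 90.4]
tcp_rot: [179.9, -0.1, -6.0]
ft_force: [-1.8, -0.9, 6.1]
finger_gap: 29.8
grip_force: 53.0
```

Call:
step_arm([
  [[0, 0, 15, 0, 0, 0], [0, 0, 40, 0, 0, 0], [0, 0, 70, 0, 0, 0], [0, 0, 100, 0, 0, 0], [0, 15, 125, 0, 0, 0], [2, 45, 130, 0, 0, 0], [4, 80, 130, 0, 0, 0.02], [7, 115, 130, 0, 0, 0.04], [10, 150, 130, 0, 0, 0.06], [12, 185, 130, 0, 0, 0.07], [14, 220, 130, 0, 0, 0.08], [16, 255, 130, 0, 0, 0.09]],
])

```text
time: 3.57
tool_pos: [464.3, -63.5, 219.0]
tcp_rot: [-180.0, 0.0, -0.8]
ft_force: [0.9, -0.1, -1.1]
finger_gap: 29.4
grip_force: 52.2
```

Call:
step_arm([
  [[2, 35, 0, 0, 0, 0.01], [4, 70, 0, 0, 0, 0.02], [6, 105, 0, 0, 0, 0.04], [9, 140, 0, 0, 0, 0.06], [12, 175, 0, 0, 0, 0.08], [15, 210, 0, 0, 0, 0.09], [18, 245, 0, 0, 0, 0.1], [20, 280, 0, 0, 0, 0.11], [23, 315, 0, 0, 0, 0.12], [25, 345, 0, 0, 0, 0.12], [25, 370, 0, 0, 0, 0.12], [26, 385, 0, 0, 0, 0.12]],
])

```text
time: 4.57
tool_pos: [489.8, 322.4, 218.6]
tcp_rot: [-180.0, 0.1, 6.1]
ft_force: [0.4, -0.1, -2.3]
finger_gap: 29.7
grip_force: 52.1
```

Call:
step_arm([
  [[0, 9, 0, 0, 0, 0], [0, 12, 0, 0, 0, 0], [0, 12, -10, 0, 0, 0], [0, 12, -20, 0, 0, 0], [0, 12, -20, 0, 0, 0], [0, 12, -20, 0, 0, 0]],
])

```text
time: 5.07
tool_pos: [490.1, 330.1, 197.5]
tcp_rot: [179.9, 0.2, 5.9]
ft_force: [-0.8, -1.2, -1.5]
finger_gap: 29.6
grip_force: 52.1
```

```bash
python3 - <<'E'
from bench import r, vision
import cv2
d=vision.snapshot("scene")["img"]
cv2.imwrite("pics/s2.png",cv2.resize(d[190:400,320:570],None,fx=2.8,fy=2.8,interpolation=cv2.INTER_CUBIC))
E
```

```text
(no output)
```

View pics/s2.png

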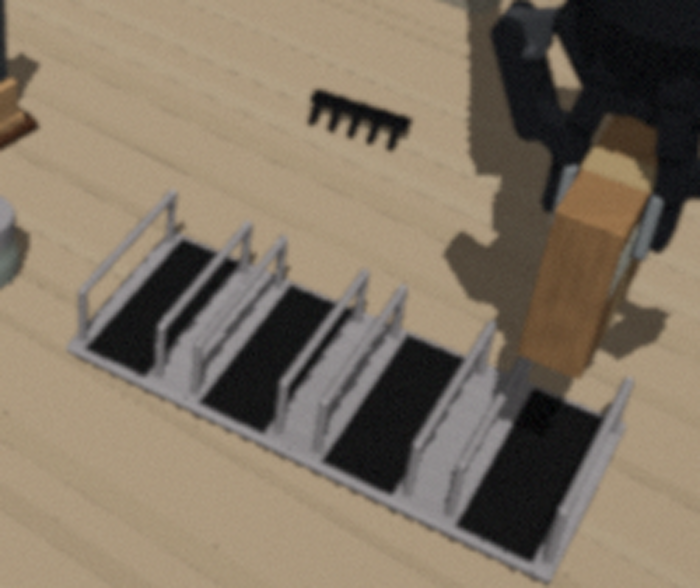

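Steel rack in the crop: the far front-edge corners are (72,346) and (548,578). The liner of the leftmost slot (image right) has its front corners at (458,520) and (532,555) and its back ones at (530,390) and (603,415). The parcel hangs over it, upright.

```bash
python3 - <<'E'
from h import *
c=lambda p,z:px('scene',320+p[0]/2.8,190+p[1]/2.8,z)[:2]
a,b=c((72,346),10),c((548,576),10)
yaw=np.degrees(np.arctan2(-(b-a)[0],(b-a)[1])); x=np.array([np.cos(np.radians(yaw)),np.sin(np.radians(yaw))]);y=np.array([-x[1],x[0]])
print(np.linalg.norm(b-a),yaw,(a+b)/2-60*x)
q=np.array([c(p,12) for p in[(458,520),(532,555),(530,390),(603,415)]]);print(q.round(1),q.mean(0).round(1))
# hoop tops: slot's two hoops, front corners (z53)
p,s=c((466,462),53),c((562,508),53)
p2,s2=c((520,365),53),c((630,383),53)
print('hoop',p,s,np.linalg.norm(p-s),s2)
# parcel bottom front edge corners, z = 198-72.4=125
print('parcel bottom',c((522,358),125),c((577,374),125))
E
```

```text
278.7060228078596 5.801509696493402 [501.14470108 222.99583246]
[[546.  318.4]
 [541.9 356.5]
 [441.8 307.2]
 [433.5 345.4]] [490.8 331.9]
hoop [544.47454465 314.54072598] [540.63496988 362.76382324] 48.37571130028735 [443.84124189 355.01337491]
parcel bottom [533.73482922 324.24856355] [527.02757    348.02495522]
```

The two cameras agree with the parcel to within 2 mm, so I'll lower it.

Call:
step_arm([
  [[1, 2, -20, 0, 0, 0], [1, 2, -45, 0, 0, 0], [1, 2, -70, 0, 0, 0], [1, 2, -90, 0, 0, 0], [1, 2, -100, 0, 0, 0], [1, 2, -107, 0, 0, 0], [1, 2, -110, 0, 0, 0], [1, 2, -110, 0, 0, 0], [1, 2, -110, 0, 0, 0]],
])

```text
time: 5.87
tool_pos: [492.7, 334.0, 90.8]
tcp_rot: [-180.0, -0.1, 6.0]
ft_force: [-0.1, -0.0, -0.8]
finger_gap: 29.8
grip_force: 52.1
```

Call:
step_arm([
  [[0, 0, -1, 0, 0, 0], [0, 0, -1.5, 0, 0, 0], [0, 0, -2, 0, 0, 0], [0, 0, -2, 0, 0, 0]],
])

```text
time: 6.2
tool_pos: [492.0, 333.7, 87.6]
tcp_rot: [-180.0, -0.0, 6.0]
ft_force: [-0.3, 1.5, -1.4]
finger_gap: 29.4
grip_force: 52.1
```

Call:
step_arm([
  [[0, 0, -1, 0, 0, 0], [0, 0, -2, 0, 0, 0], [0, 0, -2, 0, 0, 0], [0, 0, -2, 0, 0, 0], [0, 0, -2, 0, 0, 0]],
])

```text
time: 6.62
tool_pos: [491.8, 333.6, 85.2]
tcp_rot: [180.0, 0.0, 6.0]
ft_force: [-0.8, -0.7, -2.5]
finger_gap: 29.2
grip_force: 52.1
```

Call:
step_arm([
  [[0, 0, -0.5, 0, 0, 0], [0, 0, -1, 0, 0, 0], [0, 0, -1, 0, 0, 0], [0, 0, -1, 0, 0, 0]],
])

```text
time: 6.95
tool_pos: [491.9, 333.7, 84.6]
tcp_rot: [-180.0, -0.0, 6.0]
ft_force: [-0.4, 0.2, 1.4]
finger_gap: 29.3
grip_force: 52.5
```

Contact is starting; one small step more, then release.

Call:
step_arm([
  [[0, 0, -0.6, 0, 0, 0], [0, 0, -0.6, 0, 0, 0], [0, 0, -0.6, 0, 0, 0]],
])

```text
time: 7.2
tool_pos: [491.9, 333.7, 84.5]
tcp_rot: [-180.0, -0.0, 6.0]
ft_force: [-3.9, -2.0, 5.9]
finger_gap: 29.5
grip_force: 53.2
```

Call:
step_arm([
  [[0, 0, 0, 0, 0, 0], [0, 0, 0, 0, 0, 0], [0, 0, 0, 0, 0, 0], [0, 0, 0, 0, 0, 0], [0, 0, 0, 0, 0, 0], [0, 0, 5, 0, 0, 0], [0, 0, 20, 0, 0, 0], [0, 0, 45, 0, 0, 0], [0, 0, 75, 0, 0, 0], [0, 0, 110, 0, 0, 0], [0, -20, 125, 0, 0, 0], [0, -50, 130, 0, 0, 0]],
], fingers=-0.25)

```text
time: 8.2
tool_pos: [493.6, 285.9, 219.1]
tcp_rot: [-179.8, -0.4, 6.2]
ft_force: [-0.0, 0.5, 0.9]
finger_gap: 53.7
grip_force: 0.0
```

Call:
step_arm([
  [[-2, -35, 0, 0, 0, 0], [-4, -75, 0, 0, 0, -0.02], [-6, -115, 0, 0, 0, -0.04], [-8, -155, 0, 0, 0, -0.06], [-10, -195, 0, 0, 0, -0.08], [-12, -235, 0, 0, 0, -0.1], [-14, -275, 0, 0, 0, -0.12], [-16, -315, 0, 0, 0, -0.15], [-18, -355, 0, 0, 0, -0.18], [-20, -395, 0, 0, 0, -0.21], [-22, -435, 0, 0, 0, -0.24], [-24, -470, 0, 0, 0, -0.245]],
])

```text
time: 9.2
tool_pos: [467.4, -188.9, 214.4]
tcp_rot: [180.0, -0.1, -8.2]
ft_force: [1.0, 0.5, -0.1]
finger_gap: 53.3
grip_force: 0.0
```

Call:
step_arm([
  [[-1, -30, 0, 0, 0, 0], [-2, -50, -5, 0, 0, 0], [-2, -60, -15, 0, 0, 0], [-2, -60, -30, 0, 0, 0], [-2, -60, -30, 0, 0, 0], [-2, -60, -30, 0, 0, 0]],
])

```text
time: 9.7
tool_pos: [465.1, -245.2, 182.4]
tcp_rot: [-179.9, 0.2, -8.0]
ft_force: [-0.7, 0.4, 0.5]
finger_gap: 53.9
grip_force: 0.0
```

```bash
python3 - <<'E'
from bench import r, vision
import cv2
print(r.sense()["tool_pos"])
d=vision.snapshot("scene")["img"]
cv2.imwrite("pics/s3.png",cv2.resize(d[60:260,180:400],None,fx=3,fy=3,interpolation=cv2.INTER_CUBIC))
E
```

```text
[ 465.07443024 -245.2382951   182.37427617]
```

View pics/s3.png

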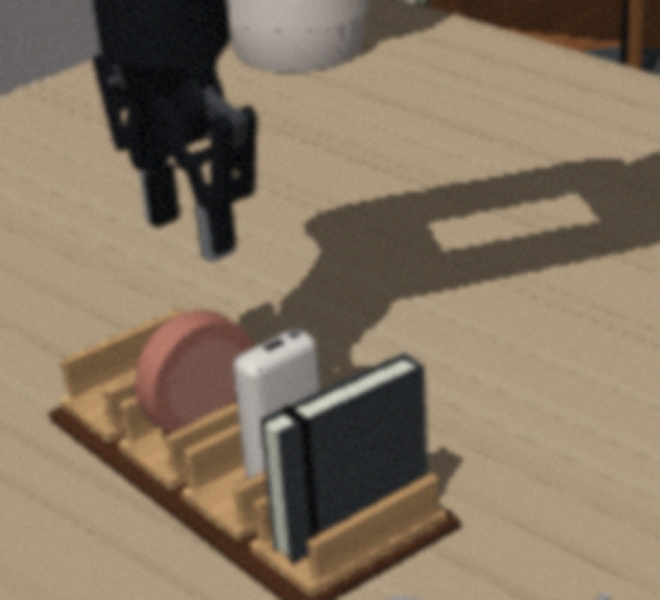

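The compact's rim shows its top at about (200,311) and its leftmost edge at about (136,385). I'll compare those with the projection of a disc model.

```bash
python3 - <<'E'
from h import *
def crop(p): return ((proj('scene',p)-[180,60])*3).round(0)
t=np.linspace(0,2*np.pi,73)
for cx,cy in((467,-250),(463,-250),(467,-246)):
    y=np.radians(-8);X=np.array([np.cos(y),np.sin(y),0]);Y=np.array([-np.sin(y),np.cos(y),0])
    pts=np.array([crop(np.array([cx,cy,63])+43*(np.cos(a)*X+np.sin(a)*[0,0,1])+s*11*Y) for a in t for s in(-1,1)])
    print(cx,cy,'left',pts[pts[:,0].argmin()],'top',pts[pts[:,1].argmin()],'right',pts[:,0].max())
E
```

```text
Traceback (most recent call last):
TypeError: can't multiply sequence by non-int of type 'numpy.float64'
```

```bash
python3 - <<'E'
from h import *
def crop(p): return ((proj('scene',p)-[180,60])*3).round(0)
t=np.linspace(0,2*np.pi,73);Z=np.array([0,0,1.])
for cx,cy in((467,-250),(463,-250),(467,-246)):
    y=np.radians(-8);X=np.array([np.cos(y),np.sin(y),0]);Y=np.array([-np.sin(y),np.cos(y),0])
    pts=np.array([crop(np.array([cx,cy,63])+43*(np.cos(a)*X+np.sin(a)*Z)+s*11*Y) for a in t for s in(-1,1)])
    print(cx,cy,'left',pts[pts[:,0].argmin()],'top',pts[pts[:,1].argmin()],'right',pts[:,0].max())
E
```

```text
467 -250 left [134. 387.] top [196. 307.] right 261.0
463 -250 left [139. 389.] top [205. 304.] right 265.0
467 -246 left [138. 389.] top [200. 309.] right 265.0
```

Call:
step_arm([
  [[2, -3, -20, 0, 0, 0], [2, -3, -45, 0, 0, 0], [2, -3, -70, 0, 0, 0], [2, -3, -85, 0, 0, 0], [2, -3, -95, 0, 0, 0], [2, -3, -95, 0, 0, 0], [2, -3, -95, 0, 0, 0], [2, -3, -95, 0, 0, 0]],
])

```text
time: 10.42
tool_pos: [469.0, -249.8, 90.5]
tcp_rot: [179.9, -0.1, -8.0]
ft_force: [-0.4, 0.1, -0.0]
finger_gap: 53.4
grip_force: 0.0
```

Call:
step_arm([
  [[0, 0, 0, 0, 0, 0], [0, 0, 0, 0, 0, 0], [0, 0, 0, 0, 0, 0], [0, 0, 0, 0, 0, 0], [0, 0, 0, 0, 0, 0], [0, 0, 0, 0, 0, 0], [0, 0, 0, 0, 0, 0], [0, 0, 0, 0, 0, 0], [0, 0, 0, 0, 0, 0], [0, 0, 0, 0, 0, 0]],
], fingers=1)

```text
time: 11.25
tool_pos: [468.6, -249.8, 89.8]
tcp_rot: [180.0, -0.1, -8.0]
ft_force: [0.5, 0.3, 5.7]
finger_gap: 21.5
grip_force: 49.4
```

Call:
step_arm([
  [[0, 0, 15, 0, 0, 0], [0, 0, 40, 0, 0, 0], [0, 0, 70, 0, 0, 0], [0, 0, 100, 0, 0, 0], [0, 15, 125, 0, 0, 0], [2, 45, 130, 0, 0, 0], [4, 80, 130, 0, 0, 0.02], [7, 115, 130, 0, 0, 0.04], [10, 150, 130, 0, 0, 0.06], [12, 185, 130, 0, 0, 0.08], [14, 220, 130, 0, 0, 0.1], [16, 255, 130, 0, 0, 0.12]],
])

```text
time: 12.25
tool_pos: [483.4, 7.2, 218.5]
tcp_rot: [180.0, 0.0, -1.1]
ft_force: [1.2, 0.5, -1.5]
finger_gap: 21.1
grip_force: 49.1
```

Call:
step_arm([
  [[2, 35, 0, 0, 0, 0.02], [4, 70, 0, 0, 0, 0.04], [6, 105, 0, 0, 0, 0.06], [9, 140, 0, 0, 0, 0.08], [12, 175, 0, 0, 0, 0.1], [15, 210, 0, 0, 0, 0.121], [15, 235, 0, 0, 0, 0.121], [15, 250, 0, 0, 0, 0.121], [15, 254, -8, 0, 0, 0.121], [15, 254, -20, 0, 0, 0.121], [15, 254, -20, 0, 0, 0.121], [15, 254, -20, 0, 0, 0.121]],
])

```text
time: 13.25
tool_pos: [497.9, 258.0, 196.6]
tcp_rot: [179.9, 0.2, 5.7]
ft_force: [0.4, 0.0, -0.8]
finger_gap: 21.5
grip_force: 49.1
```

```bash
python3 - <<'E'
from bench import r, vision
import cv2
print(r.sense()["tool_pos"])
d=vision.snapshot("scene")["img"]
cv2.imwrite("pics/s4.png",cv2.resize(d[170:400,320:570],None,fx=2.5,fy=2.5,interpolation=cv2.INTER_CUBIC))
E
```

```text
[497.85781389 258.01823685 196.60080505]
```

View pics/s4.png

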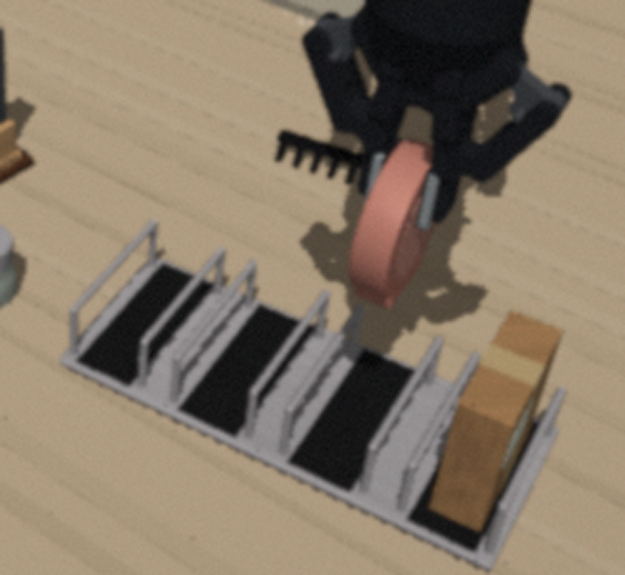

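The parcel stands upright between its hoops (crop 433–560, 313–530). The compact hangs upright over the next slot, so I'll lower it.

Call:
step_arm([
  [[2, 1, -20, 0, 0, 0], [2, 1, -45, 0, 0, 0], [2, 1, -70, 0, 0, 0], [2, 1, -90, 0, 0, 0], [2, 1, -100, 0, 0, 0], [2, 1, -106, 0, 0, 0], [2, 1, -110, 0, 0, 0], [2, 1, -110, 0, 0, 0], [2, 1, -110, 0, 0, 0], [2, 1, -110, 0, 0, 0]],
])

```text
time: 14.13
tool_pos: [501.8, 261.0, 90.2]
tcp_rot: [-180.0, -0.1, 5.8]
ft_force: [0.3, -0.6, -0.4]
finger_gap: 21.4
grip_force: 49.1
```

Call:
step_arm([
  [[0, 0, -1, 0, 0, 0], [0, 0, -1.5, 0, 0, 0], [0, 0, -1.5, 0, 0, 0], [0, 0, -1.5, 0, 0, 0], [0, 0, -1.5, 0, 0, 0]],
])

```text
time: 14.55
tool_pos: [500.8, 260.7, 87.3]
tcp_rot: [-180.0, -0.0, 5.8]
ft_force: [0.0, 0.3, -0.0]
finger_gap: 21.5
grip_force: 49.1
```

Call:
step_arm([
  [[0, -0.5, -1, 0, 0, 0], [0, -0.5, -2, 0, 0, 0], [0, -0.5, -2.5, 0, 0, 0], [0, -0.5, -2.5, 0, 0, 0], [0, -0.5, -2.5, 0, 0, 0]],
])

```text
time: 14.97
tool_pos: [500.7, 260.1, 84.5]
tcp_rot: [180.0, 0.0, 5.8]
ft_force: [-0.7, -0.3, -0.9]
finger_gap: 21.8
grip_force: 49.1
```

Call:
step_arm([
  [[0, 0, -0.5, 0, 0, 0], [0, 0, -0.8, 0, 0, 0], [0, 0, -0.8, 0, 0, 0], [0, 0, -0.8, 0, 0, 0]],
])

```text
time: 15.3
tool_pos: [500.8, 260.2, 83.9]
tcp_rot: [-180.0, 0.0, 5.8]
ft_force: [1.0, 0.6, -0.8]
finger_gap: 21.6
grip_force: 49.2
```

Call:
step_arm([
  [[0, 0, -0.5, 0, 0, 0], [0, 0, -0.8, 0, 0, 0], [0, 0, -0.8, 0, 0, 0], [0, 0, -0.8, 0, 0, 0]],
])

```text
time: 15.63
tool_pos: [501.0, 260.2, 83.8]
tcp_rot: [-180.0, -0.0, 5.8]
ft_force: [-1.7, -1.2, 5.4]
finger_gap: 21.5
grip_force: 50.1
```

Call:
step_arm([
  [[0, 0, 0, 0, 0, 0], [0, 0, 0, 0, 0, 0], [0, 0, 0, 0, 0, 0], [0, 0, 0, 0, 0, 0], [0, 0, 0, 0, 0, 0], [0, 0, 5, 0, 0, 0], [0, 0, 20, 0, 0, 0], [0, 0, 45, 0, 0, 0], [0, 0, 75, 0, 0, 0], [0, 0, 110, 0, 0, 0], [0, -20, 125, 0, 0, 0], [0, -50, 130, 0, 0, 0]],
], fingers=-0.2)

```text
time: 16.63
tool_pos: [502.7, 212.1, 218.3]
tcp_rot: [-179.9, -0.4, 5.9]
ft_force: [1.3, -0.3, 0.7]
finger_gap: 51.2
grip_force: 0.0
```

Call:
step_arm([
  [[-2, -35, 0, 0, 0, 0], [-5, -75, 0, 0, 0, -0.01], [-8, -115, 0, 0, 0, -0.02], [-11, -155, 0, 0, 0, -0.03], [-14, -195, 0, 0, 0, -0.04], [-17, -235, 0, 0, 0, -0.06], [-20, -275, 0, 0, 0, -0.08], [-24, -315, 0, 0, 0, -0.1], [-28, -345, 0, 0, 0, -0.127], [-33, -370, -5, 0, 0, -0.127], [-33, -382, -15, 0, 0, -0.127], [-33, -382, -25, 0, 0, -0.127]],
])

```text
time: 17.63
tool_pos: [467.9, -174.3, 188.2]
tcp_rot: [179.9, -0.1, -1.7]
ft_force: [0.8, 0.4, -0.4]
finger_gap: 51.2
grip_force: 0.0
```

Call:
step_arm([
  [[0, 0, 0, 0, 0, 0], [0, 0, 0, 0, 0, 0], [0, 0, 0, 0, 0, 0]],
])

```text
time: 17.88
tool_pos: [468.1, -170.5, 188.1]
tcp_rot: [-180.0, 0.0, -1.4]
ft_force: [-0.1, 0.5, 0.5]
finger_gap: 51.1
grip_force: 0.0
```

```bash
python3 - <<'E'
from bench import r, vision
import cv2
print(r.sense()["tool_pos"])
d=vision.snapshot("scene")["img"]
cv2.imwrite("pics/s5.png",cv2.resize(d[100:400,190:590],None,fx=2,fy=2,interpolation=cv2.INTER_CUBIC))
E
```

```text
[ 468.06502195 -170.52776639  188.05176267]
```

View pics/s5.png

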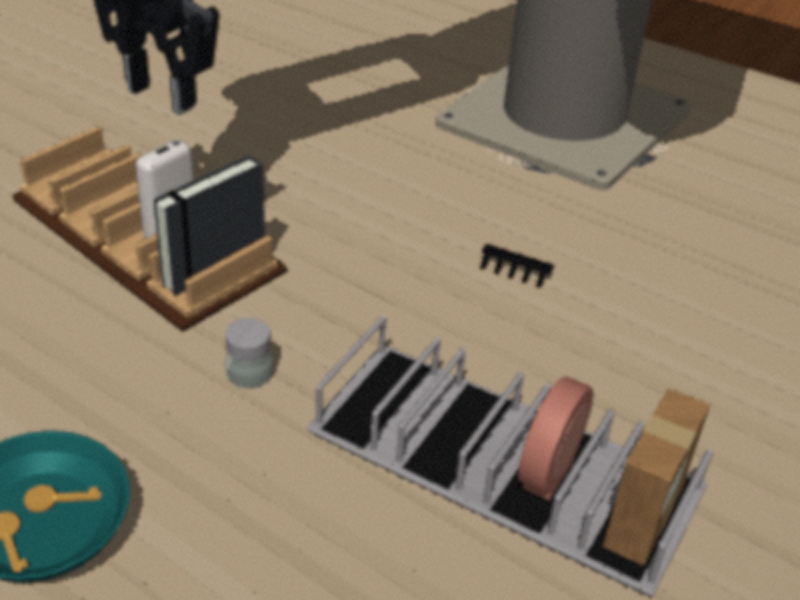

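The compact stands in slot 2 from the left (crop 520–592, 378–497) and the parcel is still good. The gripper is over the powerbank.

Call:
step_arm([
  [[0, -1, -20, 0, 0, 0], [0, -1, -45, 0, 0, 0], [0, -1, -70, 0, 0, 0], [0, -1, -85, 0, 0, 0], [0, -1, -93, 0, 0, 0], [0, -1, -93, 0, 0, 0], [0, -1, -93, 0, 0, 0], [0, -1, -93, 0, 0, 0]],
])

```text
time: 18.6
tool_pos: [469.0, -173.1, 96.8]
tcp_rot: [179.9, -0.1, -1.5]
ft_force: [0.8, 0.6, 0.7]
finger_gap: 51.2
grip_force: 0.0
```

Call:
step_arm([
  [[0, 0, 0, 0, 0, 0], [0, 0, 0, 0, 0, 0], [0, 0, 0, 0, 0, 0], [0, 0, 0, 0, 0, 0], [0, 0, 0, 0, 0, 0], [0, 0, 0, 0, 0, 0], [0, 0, 0, 0, 0, 0], [0, 0, 0, 0, 0, 0], [0, 0, 0, 0, 0, 0], [0, 0, 0, 0, 0, 0]],
], fingers=1)

```text
time: 19.43
tool_pos: [468.7, -173.3, 96.4]
tcp_rot: [180.0, -0.1, -1.5]
ft_force: [-0.6, 1.1, 6.2]
finger_gap: 23.4
grip_force: 49.8
```

Call:
step_arm([
  [[0, 0, 15, 0, 0, 0], [0, 0, 40, 0, 0, 0], [0, 0, 70, 0, 0, 0], [0, 0, 100, 0, 0, 0], [0, 10, 125, 0, 0, 0], [2, 40, 130, 0, 0, 0], [5, 75, 130, 0, 0, 0.02], [8, 110, 130, 0, 0, 0.04], [12, 145, 130, 0, 0, 0.06], [16, 180, 130, 0, 0, 0.08], [20, 215, 130, 0, 0, 0.1], [24, 250, 130, 0, 0, 0.11]],
])

```text
time: 20.43
tool_pos: [491.4, 78.8, 224.9]
tcp_rot: [180.0, 0.0, 4.9]
ft_force: [0.7, -0.8, -2.2]
finger_gap: 23.9
grip_force: 49.4
```

Call:
step_arm([
  [[4, 35, 0, 0, 0, 0.01], [8, 65, 0, 0, 0, 0.017], [12, 90, 0, 0, 0, 0.017], [14, 105, 0, 0, 0, 0.017], [14, 109, -15, 0, 0, 0.017], [14, 109, -40, 0, 0, 0.017], [14, 109, -60, 0, 0, 0.017], [14, 109, -60, 0, 0, 0.017], [14, 109, -60, 0, 0, 0.017], [14, 109, -60, 0, 0, 0.017]],
])

```text
time: 21.27
tool_pos: [506.3, 186.1, 166.2]
tcp_rot: [-180.0, -0.0, 5.8]
ft_force: [0.8, 0.7, -0.7]
finger_gap: 23.3
grip_force: 49.4
```

Call:
step_arm([
  [[0, 0, -15, 0, 0, 0], [0, 0, -35, 0, 0, 0], [0, 0, -52, 0, 0, 0], [0, 0, -63, 0, 0, 0], [0, 0, -70, 0, 0, 0], [0, 0, -73, 0, 0, 0], [0, 0, -73, 0, 0, 0], [0, 0, -73, 0, 0, 0], [0, 0, -73, 0, 0, 0], [0, 0, -73, 0, 0, 0]],
])

```text
time: 22.1
tool_pos: [506.5, 186.3, 93.1]
tcp_rot: [-180.0, -0.1, 5.8]
ft_force: [0.9, 0.6, -2.0]
finger_gap: 23.5
grip_force: 49.6
```

Call:
step_arm([
  [[0, 0, -1, 0, 0, 0], [0, 0, -1.5, 0, 0, 0], [0, 0, -1.5, 0, 0, 0], [0, 0, -1.5, 0, 0, 0], [0, 0, -1.5, 0, 0, 0]],
])

```text
time: 22.52
tool_pos: [505.8, 186.1, 90.6]
tcp_rot: [180.0, 0.0, 5.8]
ft_force: [-1.2, -0.1, -1.8]
finger_gap: 23.6
grip_force: 49.6
```

Call:
step_arm([
  [[0, 0, -0.5, 0, 0, 0], [0, 0, -0.7, 0, 0, 0], [0, 0, -0.7, 0, 0, 0], [0, 0, -0.7, 0, 0, 0]],
])

```text
time: 22.85
tool_pos: [505.9, 186.2, 90.4]
tcp_rot: [-180.0, -0.0, 5.8]
ft_force: [-3.7, -0.3, 5.9]
finger_gap: 23.2
grip_force: 50.4
```

Call:
step_arm([
  [[0, 0, 0, 0, 0, 0], [0, 0, 0, 0, 0, 0], [0, 0, 0, 0, 0, 0], [0, 0, 0, 0, 0, 0], [0, 0, 0, 0, 0, 0], [0, 0, 5, 0, 0, 0], [0, 0, 20, 0, 0, 0], [0, 0, 45, 0, 0, 0], [0, 0, 75, 0, 0, 0], [0, -10, 100, 0, 0, -0.02], [-3, -40, 110, 0, 0, -0.05], [-6, -75, 110, 0, 0, -0.09]],
], fingers=-0.2)

```text
time: 23.85
tool_pos: [501.9, 112.0, 204.5]
tcp_rot: [-179.9, -0.4, 0.7]
ft_force: [2.2, 0.1, -0.1]
finger_gap: 51.5
grip_force: 0.0
```

Call:
step_arm([
  [[-3, -35, 0, 0, 0, -0.03], [-6, -70, 0, 0, 0, -0.06], [-10, -105, 0, 0, 0, -0.09], [-14, -140, 0, 0, 0, -0.12], [-18, -175, 0, 0, 0, -0.15], [-21, -200, -5, 0, 0, -0.168], [-22, -215, -10, 0, 0, -0.168], [-22, -215, -12, 0, 0, -0.168], [-22, -215, -12, 0, 0, -0.168], [-22, -215, -12, 0, 0, -0.168], [-22, -215, -12, 0, 0, -0.168]],
])

```text
time: 24.77
tool_pos: [478.1, -103.0, 188.3]
tcp_rot: [-180.0, -0.0, -8.9]
ft_force: [-0.2, 0.8, 0.6]
finger_gap: 51.3
grip_force: 0.0
```

```bash
python3 - <<'E'
from bench import r, vision
import cv2
print(r.sense()["tool_pos"])
d=vision.snapshot("scene")["img"]
cv2.imwrite("pics/s6.png",cv2.resize(d[100:400,190:590],None,fx=2,fy=2,interpolation=cv2.INTER_CUBIC))
E
```

```text
[ 478.11223561 -102.95091439  188.26052754]
```

View pics/s6.png

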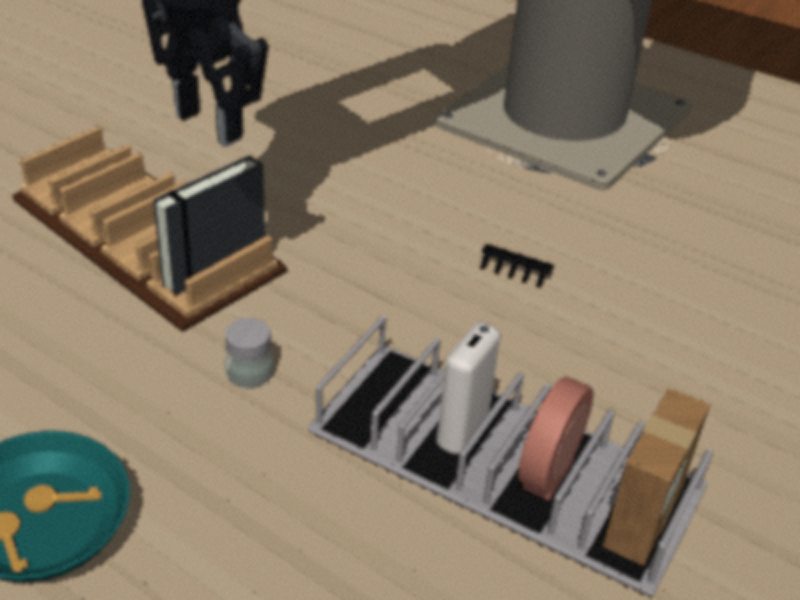

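The powerbank stands in its slot (crop 438–498, 325–452). The gripper is over the notebook.

Call:
step_arm([
  [[0, -1, -20, 0, 0, 0], [0, -1, -45, 0, 0, 0], [0, -1, -70, 0, 0, 0], [0, -1, -85, 0, 0, 0], [0, -1, -93, 0, 0, 0], [0, -1, -93, 0, 0, 0], [0, -1, -93, 0, 0, 0], [0, -1, -93, 0, 0, 0]],
])

```text
time: 25.48
tool_pos: [478.9, -104.9, 96.4]
tcp_rot: [180.0, -0.1, -9.0]
ft_force: [0.1, -0.7, -0.9]
finger_gap: 51.1
grip_force: 0.0
```

Call:
step_arm([
  [[0, 0, 0, 0, 0, 0], [0, 0, 0, 0, 0, 0], [0, 0, 0, 0, 0, 0], [0, 0, 0, 0, 0, 0], [0, 0, 0, 0, 0, 0], [0, 0, 0, 0, 0, 0], [0, 0, 0, 0, 0, 0], [0, 0, 0, 0, 0, 0], [0, 0, 0, 0, 0, 0], [0, 0, 0, 0, 0, 0]],
], fingers=1)

```text
time: 26.32
tool_pos: [478.6, -105.1, 96.0]
tcp_rot: [180.0, -0.1, -9.0]
ft_force: [-1.0, 0.8, 6.8]
finger_gap: 19.3
grip_force: 48.9
```

Call:
step_arm([
  [[0, 0, 15, 0, 0, 0], [0, 0, 40, 0, 0, 0], [0, 0, 70, 0, 0, 0], [0, 5, 90, 0, 0, 0], [3, 30, 100, 0, 0, 0.03], [8, 65, 100, 0, 0, 0.07], [13, 100, 100, 0, 0, 0.11], [18, 135, 100, 0, 0, 0.15], [24, 165, 100, 0, 0, 0.19], [30, 190, 95, 0, 0, 0.23], [35, 210, 85, 0, 0, 0.258], [35, 217, 70, 0, 0, 0.258]],
])

```text
time: 27.32
tool_pos: [514.1, 115.1, 165.9]
tcp_rot: [-179.9, -0.2, 6.0]
ft_force: [0.3, 0.5, -1.9]
finger_gap: 19.3
grip_force: 49.4
```

Call:
step_arm([
  [[0, 0, 0, 0, 0, 0], [0, 0, 0, 0, 0, 0], [0, 0, 0, 0, 0, 0], [0, 0, 0, 0, 0, 0]],
])

```text
time: 27.65
tool_pos: [513.3, 111.3, 165.8]
tcp_rot: [180.0, -0.1, 5.7]
ft_force: [-0.7, -0.6, -1.8]
finger_gap: 19.4
grip_force: 49.3
```

Call:
step_arm([
  [[0, 1, -15, 0, 0, 0], [0, 1, -35, 0, 0, 0], [0, 1, -52, 0, 0, 0], [0, 1, -63, 0, 0, 0], [0, 1, -70, 0, 0, 0], [0, 1, -73, 0, 0, 0], [0, 1, -73, 0, 0, 0], [0, 1, -73, 0, 0, 0], [0, 1, -73, 0, 0, 0], [0, 1, -73, 0, 0, 0]],
])

```text
time: 28.48
tool_pos: [513.6, 113.2, 93.0]
tcp_rot: [-180.0, -0.1, 5.8]
ft_force: [-0.0, -0.2, -1.5]
finger_gap: 19.6
grip_force: 49.4
```

Call:
step_arm([
  [[0, 0, -1, 0, 0, 0], [0, 0, -1.5, 0, 0, 0], [0, 0, -1.5, 0, 0, 0], [0, 0, -1.5, 0, 0, 0], [0, 0, -1.5, 0, 0, 0]],
])

```text
time: 28.9
tool_pos: [512.8, 113.2, 90.4]
tcp_rot: [-180.0, 0.0, 5.8]
ft_force: [-0.4, 0.1, -1.8]
finger_gap: 19.5
grip_force: 49.4
```

Call:
step_arm([
  [[0, 0, -0.5, 0, 0, 0], [0, 0, -0.8, 0, 0, 0], [0, 0, -0.8, 0, 0, 0], [0, 0, -0.8, 0, 0, 0]],
])

```text
time: 29.23
tool_pos: [512.9, 113.1, 90.1]
tcp_rot: [180.0, -0.0, 5.8]
ft_force: [-4.3, -0.7, 6.2]
finger_gap: 19.2
grip_force: 50.3
```

Call:
step_arm([
  [[0, 0, 0, 0, 0, 0], [0, 0, 0, 0, 0, 0], [0, 0, 0, 0, 0, 0], [0, 0, 0, 0, 0, 0], [0, 0, 0, 0, 0, 0], [0, 0, 5, 0, 0, 0], [0, 0, 20, 0, 0, 0], [0, 0, 45, 0, 0, 0], [0, 0, 75, 0, 0, 0], [0, 0, 110, 0, 0, 0], [-3, -40, 140, 0, 0, 0], [-6, -75, 150, 0, 0, 0]],
], fingers=-0.2)

```text
time: 30.23
tool_pos: [508.5, 41.9, 243.4]
tcp_rot: [180.0, -0.3, 6.0]
ft_force: [1.4, 0.2, 0.7]
finger_gap: 51.3
grip_force: 0.0
```

Call:
step_arm([
  [[-3, -35, 0, 0, 0, 0], [-6, -70, 0, 0, 0, 0], [-9, -105, 0, 0, 0, 0], [-12, -140, 0, 0, 0, 0], [-15, -160, 0, 0, 0, 0], [-15, -160, 0, 0, 0, 0], [-15, -160, 0, 0, 0, 0], [-15, -160, 0, 0, 0, 0]],
])

```text
time: 30.9
tool_pos: [492.1, -118.8, 238.8]
tcp_rot: [-180.0, -0.0, 5.8]
ft_force: [-0.2, 0.3, -0.0]
finger_gap: 51.1
grip_force: 0.0
```

```bash
python3 - <<'E'
from bench import r, vision
import cv2, numpy as np
d=vision.snapshot("scene")["img"][240:400,330:560]; e=vision.snapshot("top")["img"][190:290,140:300]
a=cv2.resize(d,(460,320),interpolation=cv2.INTER_CUBIC); b=cv2.resize(e,(460,288),interpolation=cv2.INTER_CUBIC)
b=cv2.resize(e,(460,280),interpolation=cv2.INTER_CUBIC)
cv2.imwrite("pics/end.png",np.vstack([a,b]))
E
```

```text
(no output)
```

View pics/end.png

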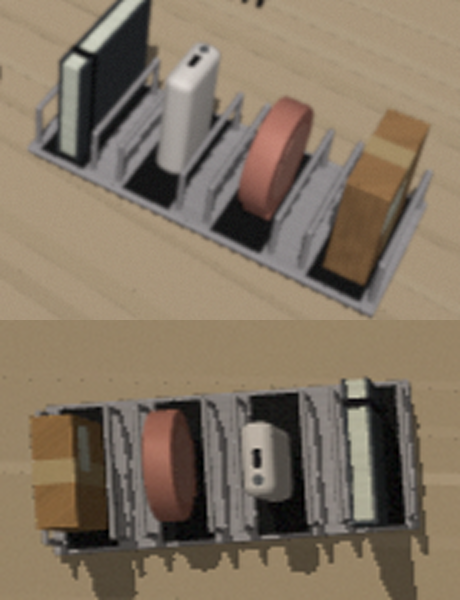

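All four stand upright, one to a slot: parcel, compact, powerbank and notebook from left to right. In the lower (top-camera) view they sit at x ≈ 68, 170, 265 and 360, and the arm is clear of them.

```bash
python3 -c "
from bench import r
print(r.hand_in())"
```

```text
the job is handed in; nothing more can be done
None
```

Job handed in at about 31 s: parcel, compact, powerbank and notebook now stand left to right in the steel rack, upright and one to a slot, in the reverse of their first order.

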